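# Put the lids on the kitchen canisters

### The job

Close the four open stoneware canisters on the kitchen table: put each wooden lid on the canister whose shape and size it matches, with its plug down inside the mouth so that the cover lies flat on the rim all round. Leave the canisters, the salt shaker and the egg cup standing where they are.

Things in the scene. Friction and masses are not known exactly. Their poses are not given: they have to be found in the camera images.
- big_round_lid_grip (a point): Large round lid of light wood: round cover 112 mm across, plug 86 mm across, round knob 24 mm across. Point: middle of the upright grip, z up; the grip reaches 18 mm above and below it. Below the grip: cover 10 mm thick, then plug 8 mm deep, on the table at the start (point 36 mm above the underside). Seated, the point is 28 mm above the rim. Loose, 35 to 130 g.
- small_round_lid_grip (a point): Small round lid of light wood: round cover 80 mm across, plug 54 mm across, round knob 24 mm across. Point: middle of the upright grip, z up; the grip reaches 18 mm above and below it. Below the grip: cover 10 mm thick, then plug 8 mm deep, on the table at the start (point 36 mm above the underside). Seated, the point is 28 mm above the rim. Loose, 35 to 130 g.
- square_lid_grip (a point): Square lid of light wood: cover 90 by 90 mm, square plug 64 by 64 mm, bar grip 40 mm long along the lid's x and 18 mm thick along its y. Point: middle of the upright grip, z up; the grip reaches 18 mm above and below it. Below the grip: cover 10 mm thick, then plug 8 mm deep, on the table at the start (point 36 mm above the underside). Seated, the point is 28 mm above the rim. Loose, 35 to 130 g.
- oblong_lid_grip (a point): Oblong lid of light wood: cover 120 mm along its x by 74 mm along its y, plug 94 by 48 mm, bar grip 60 mm long along x and 18 mm thick along y. Point: middle of the upright grip, z up; the grip reaches 18 mm above and below it. Below the grip: cover 10 mm thick, then plug 8 mm deep, on the table at the start (point 36 mm above the underside). Seated, the point is 28 mm above the rim. Loose, 35 to 130 g.
- big_round_can_mouth (a point): Large round canister of white stoneware: 110 mm across, 90 mm high, wall 6 mm, mouth 98 mm across. The point is the centre of the open mouth, level with the rim; z is up. Loose on the table, 0.6 to 0.75 kg. 
- small_round_can_mouth (a point): Small round canister of white stoneware: 76 mm across, 75 mm high, wall 5 mm, mouth 66 mm across. The point is the centre of the open mouth, level with the rim; z is up. Loose on the table, 0.6 to 0.75 kg. 
- square_can_mouth (a point): Square canister of white stoneware: 88 by 88 mm, 80 mm high, wall 6 mm, square mouth 76 by 76 mm, sides along its x and y. The point is the centre of the open mouth, level with the rim; z is up. Loose on the table, 0.6 to 0.75 kg. 
- oblong_can_mouth (a point): Oblong canister of white stoneware: 118 mm along its x, 72 mm along its y, 65 mm high, wall 6 mm, mouth 106 by 60 mm. The point is the centre of the open mouth, level with the rim; z is up. Loose on the table, 0.6 to 0.75 kg. 
- shaker_mid (a point): Small steel salt shaker, 38 mm across, 60 mm high, 0.11 kg, loose among the canisters; the point is half-way up; to be left alone.
- egg_cup_mid (a point): Blue egg cup, 46 mm across the rim, 48 mm high, 0.09 kg, loose among the canisters; the point is half-way up; to be left alone.
There are look-alikes about, which are no part of the job. There is more than one size of the part that bears egg_cup_mid; the job needs the middle-sized.

How it is judged:
By the outcome, as a careful person would: the job done as asked, in the order asked, and still so for the second after the job is handed in, with the robot touching nothing.
It also fails if it takes over 115 s, if anything falls off the work surface, if the arm or the gripper's body presses on something with over 40 N, if the wrist force passes 120 N, or if a joint passes its speed limit or range.

### The arm

A 6-joint arm with a two-finger parallel gripper is mounted at the origin on the work surface. World frame = base frame: x ahead of the robot, y to its left, z up, the work surface at z = 0. Lengths are in m, angles in rad, forces in N, time in s.
With the tool pointing down it reaches from about 0.35 to 0.85 m from the base axis. Payload 8.1 kg.
Tool frame: the origin (TCP) lies at the very end of the fingers, on their centre line; the grasp point (between the pads) lies 19 mm behind it; z points along the fingers, y is the direction in which the jaws open and shut (so a half turn about z gives the same grasp; the last joint's range is limited). The gripper opens to 85 mm and grips with 20 to 120 N. Pads are 22 mm wide; open, the fingers measure 114 mm over their backs; the gripper's body (76 mm by 85 mm) begins 54 mm behind the grasp point. The pads swing forward as they close: fully open they stand 13 mm farther back than shut.
Start: joints at [1.258, 0.13, 1.488, -0, 1.523, -0.085], TCP at [0.135, 0.585, 0.206] pointing down, gripper open.
Joint ranges: [-2.96, 2.96], [-0.89, 2.26], [0.02, 2.5], [-1.34, 4.48], [0, 2.73], [-2.66, 2.66]. Speed limits (rad/s): [2.39, 2.39, 2.79, 3.14, 3.14, 3.14].

### API

Orientations are given as a rotation vector (axis times angle).
In Python, from cell import arm, eyes gives the robot as it stands.
- The arm moves only by the tool apply_moves, never from a script. Its argument "series" is text: rows parted by semicolons, each of 7 numbers parted by spaces: the shift along the tool's x, y, z in m, then the turn, a rotation vector about the tool's x, y, z in degrees, then the closure, from 0 (fully open) to 1 (shut). In form: x y z rx ry rz jaw; .... A call has 1 to 10 rows; each row shifts and turns the commanded pose from where the row before left it, along the tool's axes as they then stand; what a row does not reach is not made up. A row lasts 1/12 s, in which the tool goes at most 41.7 mm and 7.16 degrees, less where a joint would pass 70% of its speed; a pose out of reach is approached as far as the arm can. A call is refused whole if a number of a shift passes 0.0417 or a number of a turn 7.16, either way. A call with a gripper value outside its range is refused whole. The fingers move at their own pace and stop on an object; "force" is the grip in N (left out, the last holds). Time passes only in rows, so rows that do not move let the fingers close. It gives the time, the measured TCP pose, the force and the opening at its end, in the units of the state.
- arm.state(): the state, without advancing time (a new reading comes with each control period).
- eyes.read_camera(name): name is "side" or "top" or "wrist"; returns the picture (400x640x3 uint8, red, green, blue); there is no depth.
- eyes.calibration(name): a dict with "fx", "fy", "cx", "cy" (pixels), "distortion" ([k1, k2, p1, p2, k3] as OpenCV has them; the pictures are not rectified), "pose" (4x4, takes a point from camera to world coordinates); the wrist camera has in their place "tool_from_camera" (4x4, takes a point from camera to tool coordinates, whose origin is the TCP and whose axes are the flange's). Camera axes: x right, y down, z forward; pixel columns grow to the right and rows downward; lengths in m; the calibration is good to about 2 mm. A picture is of the moment at which its call begins: read the wrist's pose just before it. calibration takes no time and is no camera call.
- arm.close_job(): hands the job in, once; it reports no verdict.
The state is a dict: "time": time; "q": joint angles; "qvel": joint speeds; "joint_torque": joint torques, N m; "tcp_pos": TCP position; "orientation": TCP orientation; "ft_force": force on the tool from outside, world axes, zero at the start; "wrist_torque": the same for the moment, N m; "width": finger opening in m.
Only numpy, scipy, OpenCV 4.12 (cv2) and the standard library are available. Lean on these libraries where they do the work, as an engineer would, in place of code of your own. Each camera call takes 0.05 s, during which the arm holds its last target. There are 200 camera calls.

## Working session

There is one attempt and no reset: what is moved stays moved. The work goes in short steps, Python scripts to look and compute and a tool call to move; the robot and the scene stay as the last step left them, time stands still between calls to the robot, and variables do not carry over. Pictures are saved under pics/ and viewed, about 12 in all and at most 16, crops included, and the job is handed in when it is done.

Besides the shell and the picture viewer there is one more tool, called after ">>>" as name(argument=value, ...) on one line, values as JSON. apply_moves: Moves the arm, as the interface text tells. Its arguments: {"type":"object","properties":{"series":{"type":"string"},"force":{"type":"number"}},"required":["series"]}

```bash
ls; mkdir -p pics; python3 - <<'E'
from cell import arm,eyes
import cv2,numpy as np
for n in ("top","side"):
    im=eyes.read_camera(n); cv2.imwrite(f"pics/{n}0.png",im[...,::-1]); c=eyes.calibration(n); print(n,{k:np.round(v,4).tolist() for k,v in c.items()})
c=eyes.calibration("wrist"); print({k:np.round(v,4).tolist() for k,v in c.items()})
print(arm.state())
E
```

```text
pics
top {'fx': 473.7074, 'fy': 473.7074, 'cx': 319.5096, 'cy': 201.1039, 'distortion': [-0.1202, 0.0, 0.0, 0.0, 0.0], 'pose': [[0.0681, -0.9686, 0.239, 0.2287], [-0.9977, -0.0676, 0.0102, 0.0017], [0.0063, -0.2391, -0.971, 1.1036], [0.0, 0.0, 0.0, 1.0]]}
side {'fx': 477.2501, 'fy': 477.2501, 'cx': 322.7116, 'cy': 195.8964, 'distortion': [-0.0447, 0.0, 0.0, 0.0, 0.0], 'pose': [[0.8876, -0.2225, 0.4033, 0.073], [-0.4605, -0.4494, 0.7655, -0.8032], [0.0109, -0.8652, -0.5014, 0.5956], [0.0, 0.0, 0.0, 1.0]]}
{'fx': 290.4413, 'fy': 290.4413, 'cx': 316.6162, 'cy': 200.6516, 'distortion': [-0.049, 0.0, 0.0, 0.0, 0.0], 'tool_from_camera': [[-0.0012, -0.9474, -0.32, 0.0814], [1.0, -0.0015, 0.0006, -0.0002], [-0.001, -0.32, 0.9474, -0.1681], [0.0, 0.0, 0.0, 1.0]]}
{'time': 0.1, 'q': array([ 1.25760028e+00,  1.31095466e-01,  1.48920569e+00,  2.92542253e-06,
        1.52301283e+00, -8.54204191e-02]), 'qvel': array([-0.00063485, -0.00083455, -0.00201873,  0.0011762 ,  0.00160793,
       -0.00104035]), 'joint_torque': array([ 1.70041203e-03, -5.70953608e+01, -5.01943731e+01, -2.01171160e-04,
        8.13323655e-03,  1.39509720e-05]), 'tcp_pos': array([0.13530293, 0.58397155, 0.20462412]), 'orientation': array([-3.56977219e-01, -3.12089817e+00,  2.64913200e-03]), 'ft_force': array([-0.44968611,  0.84458088,  0.77469855]), 'wrist_torque': array([ 0.0526173 ,  0.03174249, -0.01427421]), 'width': 0.08524398568747822}
```

View pics/top0.png

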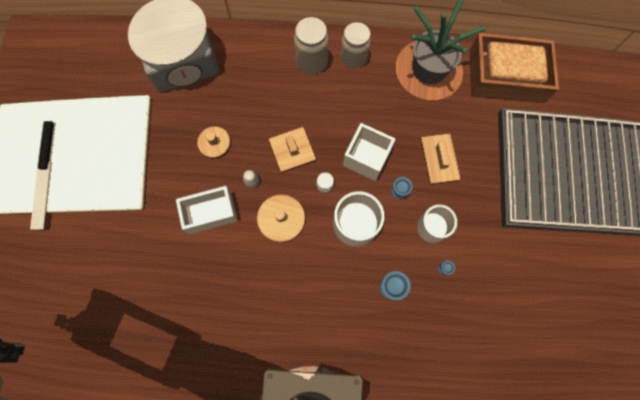

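View pics/side0.png

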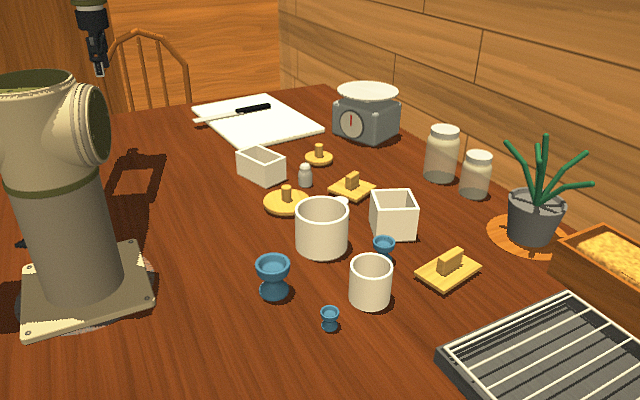

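Top view: lids are small round (213,141), square (292,149), big round (281,217) and oblong (440,158). Canisters are oblong (206,209), square (369,152), big (358,218) and small (437,224). The shaker is at (251,178) and the middle egg cup at (402,187). The side view agrees.

```bash
cat > h.py <<'E'
import numpy as np,cv2
from cell import arm,eyes
from scipy.spatial.transform import Rotation as R
def cal(n,st=None):
    c=eyes.calibration(n);K=np.array([[c['fx'],0,c['cx']],[0,c['fy'],c['cy']],[0,0,1]])
    if n=="wrist":
        T=np.eye(4);T[:3,:3]=R.from_rotvec(st['orientation']).as_matrix();T[:3,3]=st['tcp_pos'];P=T@np.array(c['tool_from_camera'])
    else:P=np.array(c['pose'])
    return K,np.array(c['distortion'],float),P
def plane(px,z,C):
    K,D,P=C;u=cv2.undistortPoints(np.array(px,float).reshape(-1,1,2),K,D).reshape(-1,2)
    d=np.c_[u,np.ones(len(u))]@P[:3,:3].T
    return P[:3,3]+d*((z-P[2,3])/d[:,2])[:,None]
def masks(im):
    h=cv2.cvtColor(im,cv2.COLOR_RGB2HSV);H,S,V=[h[...,i].astype(int) for i in range(3)]
    return dict(wood=((H>9)&(H<30)&(S>90)&(V>130)).astype(np.uint8),white=((S<75)&(V>60)).astype(np.uint8))
def blob(m,uv):
    cs,_=cv2.findContours(cv2.morphologyEx(m,cv2.MORPH_CLOSE,np.ones((5,5))),0,1)
    return max(cs,key=lambda c:cv2.pointPolygonTest(c,uv,True))
def fit(xy,dims,cam):
    """centre from far edges (true top edge), dims=(L,W) or (d,)"""
    hull=cv2.convexHull(xy.astype(np.float32)*1000).reshape(-1,2)/1000
    if len(dims)==1:
        a=np.arctan2(*(hull.mean(0)-cam)[::-1]);L=W=dims[0]
    else:
        r=cv2.minAreaRect((hull*1000).astype(np.float32));b=cv2.boxPoints(r)/1000
        e=[b[1]-b[0],b[2]-b[1]]; k=int(np.linalg.norm(e[1])>np.linalg.norm(e[0]));a=np.arctan2(e[k][1],e[k][0]);L,W=dims
    c=np.zeros(2);ex=[]
    for ax,l in((np.array([np.cos(a),np.sin(a)]),L),(np.array([-np.sin(a),np.cos(a)]),W)):
        p=hull@ax;lo,hi=p.min(),p.max();ex.append(hi-lo);s=(lo+hi)/2-cam@ax
        if len(dims)==1 and ax@(hull.mean(0)-cam)<.1: q=(lo+hi)/2
        else:q=hi-l/2 if s>0 else lo+l/2
        c+=q*ax
    return c,np.degrees(a),ex
E
python3 - <<'E'
from h import *
im=eyes.read_camera("top");C=cal("top");M=masks(im);cam=C[2][:2,3];vis=im[...,::-1].copy()
for n,k,uv,z,d in [("Lsmall","wood",(213,141),.018,(.08,)),("Lsq","wood",(292,149),.018,(.09,.09)),("Lbig","wood",(281,217),.018,(.112,)),("Lobl","wood",(440,158),.018,(.12,.074)),
 ("Cobl","white",(206,209),.065,(.118,.072)),("Csq","white",(369,152),.08,(.088,.088)),("Cbig","white",(358,218),.09,(.11,)),("Csmall","white",(437,224),.075,(.076,))]:
    b=blob(M[k],uv);cv2.drawContours(vis,[b],-1,(0,255,0),1)
    c,a,ex=fit(plane(b,z,C)[:,:2],d,cam);print(n,c.round(4),"yaw",a.round(1),"ext",np.round(ex,4),"want",d)
cv2.imwrite("pics/ov.png",cv2.resize(vis[90:310,160:490],None,fx=2.4,fy=2.4))
for n,uv,z in(("egg",(402,187),.04),("shaker",(251,178),.03)):print(n,plane(uv,z,C).round(3))
E
```

```text
Lsmall [0.63   0.2846] yaw 34.3 ext [0.0813 0.0813] want (0.08,)
Lsq [0.6252 0.0893] yaw 24.2 ext [0.093  0.0928] want (0.09, 0.09)
Lbig [0.452  0.1028] yaw 20.6 ext [0.1144 0.1139] want (0.112,)
Lobl [ 0.6283 -0.2753] yaw 12.4 ext [0.1229 0.0773] want (0.12, 0.074)
Cobl [0.4535 0.2753] yaw -70.7 ext [0.1263 0.0873] want (0.118, 0.072)
Csq [ 0.6199 -0.0933] yaw -22.0 ext [0.1135 0.0927] want (0.088, 0.088)
Cbig [ 0.4526 -0.0763] yaw -14.5 ext [0.1214 0.1113] want (0.11,)
Csmall [ 0.4561 -0.2594] yaw -47.5 ext [0.0937 0.0777] want (0.076,)
egg [[ 0.538 -0.177  0.04 ]]
shaker [[0.538 0.179 0.03 ]]
```

View pics/ov.png

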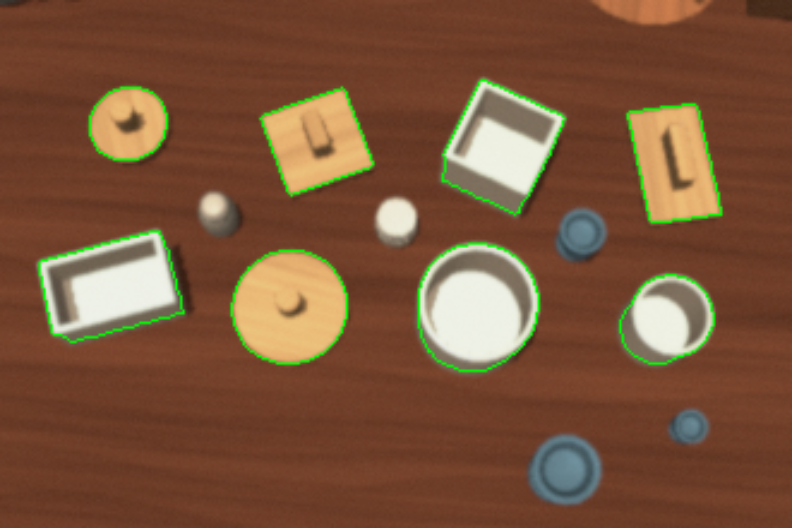

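The overlay contours follow every lid and rim, and the measured sizes are within about 2 mm of those given. I'm heading above the small round lid.

>>> apply_moves(series="-0.0275 -0.009 0 0 0 0 0;-0.0275 -0.009 0 0 0 0 0;-0.0275 -0.009 0 0 0 0 0;-0.0275 -0.009 0 0 0 0 0;-0.0275 -0.009 0 0 0 0 0;-0.0275 -0.009 0 0 0 0 0;-0.0275 -0.009 0 0 0 0 0;-0.0275 -0.009 0 0 0 0 0;-0.0275 -0.009 0 0 0 0 0;-0.0275 -0.009 0 0 0 0 0", force=40)

```text
time: 0.98
tcp_pos: [0.384, 0.4337, 0.2053]
orientation: [-0.357, -3.121, 0.001]
ft_force: [0.4, 0.9, -0.2]
width: 0.0856
```

>>> apply_moves(series="-0.0275 -0.009 0 0 0 0 0;-0.0275 -0.009 0 0 0 0 0;-0.0275 -0.009 0 0 0 0 0;-0.0275 -0.009 0 0 0 0 0;-0.0275 -0.009 0 0 0 0 0;-0.0275 -0.009 0 0 0 0 0;-0.0275 -0.009 0 0 0 0 0;-0.0275 -0.009 0 0 0 0 0;-0.0275 -0.009 0 0 0 0 0;-0.0275 -0.009 0 0 0 0 0")

```text
time: 1.82
tcp_pos: [0.6315, 0.2839, 0.205]
orientation: [-0.357, -3.121, 0.001]
ft_force: [0.9, 0.5, -0.3]
width: 0.0853
```

```bash
cat >> h.py <<'E'
def go(x,y,z,yaw=None):
    """print the turn, then the shift (tool axes after that turn) to the target TCP; yaw = of tool y, world, deg"""
    s=arm.state();Rm=R.from_rotvec(s['orientation'])
    if yaw is None:
        t=Rm.as_matrix()[:,1];yaw=np.degrees(np.arctan2(t[1],t[0]))
    c,w=np.cos(np.radians(yaw)),np.sin(np.radians(yaw))
    G=R.from_matrix(np.c_[[-w,c,0],[c,w,0],[0,0,-1]])
    rv=(Rm.inv()*G).as_rotvec(degrees=True);d=G.inv().apply(np.array([x,y,z])-s['tcp_pos'])
    print("t",round(s['time'],2),"tcp",s['tcp_pos'].round(4),"yaw",round(yaw,1),"turn",rv.round(2),"shift",d.round(4),"F",s['ft_force'].round(1),"w",round(s['width'],4),"q6",s['q'][5].round(2))
def wlook(name,k,z,dims,guess,crop=None):
    s=arm.state();im=eyes.read_camera("wrist");C=cal("wrist",s);K,D,P=C
    g=np.array([*guess,z],float);uv=cv2.projectPoints((P[:3,:3].T@(g-P[:3,3])).reshape(1,3),np.zeros(3),np.zeros(3),K,D)[0].ravel()
    v=im[...,::-1].copy();m=masks(im)[k];b=blob(m,tuple(map(float,uv)))
    cv2.drawContours(v,[b],-1,(0,255,0),1);cv2.circle(v,tuple(uv.astype(int)),3,(0,0,255),-1);cv2.imwrite(f"pics/{name}.png",v)
    c,a,ex=fit(plane(b,z,C)[:,:2],dims,P[:2,3]);print(name,"uv",uv.round(),"c",c.round(4),"yaw",a.round(1),"ext",np.round(ex,4))
E
python3 - <<'E'
from h import *
go(.63,.2846,.1); wlook("w1","wood",.018,(.08,),(.63,.2846))
C=cal("top");f=lambda p:(np.array(p,float)/2.4+[160,90])
for n,a,b,z in(("Csq top",(482,80),(565,117),.08),("Csq left",(482,80),(443,152),.08),("Cobl far",(40,262),(160,232),.065),("barSq",(310,120),(322,150),.054)):
    p=plane([f(a),f(b)],z,C);d=p[1]-p[0];print(n,np.degrees(np.arctan2(d[1],d[0])).round(1),np.linalg.norm(d).round(4),p.mean(0).round(4))
E
```

```text
t 1.82 tcp [0.6315 0.2839 0.205 ] yaw 76.9 turn [-0.02 -0.04 -0.  ] shift [0.0016 0.0003 0.105 ] F [ 0.9  0.5 -0.3] w 0.0853 q6 -0.99
w1 uv [317. 170.] c [0.6318 0.2886] yaw -5.9 ext [0.0773 0.07  ]
Csq top -111.6 0.088 [ 0.6574 -0.1118  0.08  ]
Csq left 156.2 0.0839 [ 0.6352 -0.054   0.08  ]
Cobl far -71.5 0.1177 [0.4848 0.2822 0.065 ]
barSq -154.7 0.0336 [0.6152 0.0871 0.054 ]
```

View pics/w1.png

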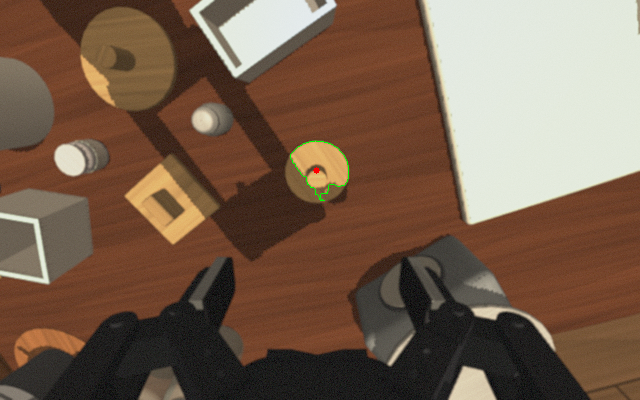

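The wrist view puts the predicted lid centre (317,170) on the lid's middle, where the ellipse spans 286–350 by 140–203. The mask was upset only by the gripper's shadow. The top-camera estimates stand, so I'll descend and grip.

>>> apply_moves(series="0.0016 0 0.03 0 0 0 0;0 0 0.03 0 0 0 0;0 0 0.03 0 0 0 0;0 0 0.03 0 0 0 0;0 0 0.025 0 0 0 0;0 0 0.02 0 0 0 0;0 0 0.015 0 0 0 0;0 0 0 0 0 0 0;0 0 0 0 0 0 1;0 0 0 0 0 0 1")

```text
time: 2.7
tcp_pos: [0.6301, 0.2858, 0.0273]
orientation: [0.357, 3.119, 0.002]
ft_force: [-0.2, 1.2, 0.4]
width: 0.0641
```

>>> apply_moves(series="0 0 0 0 0 0 1;0 0 0 0 0 0 1;0 0 0 0 0 0 1;0 0 0 0 0 0 1;0 0 0 0 0 0 1;0 0 0 0 0 0 1;0 0 0 0 0 0 1;0 0 0 0 0 0 1")

```text
time: 3.37
tcp_pos: [0.631, 0.2858, 0.0284]
orientation: [0.357, 3.117, 0.003]
ft_force: [0.4, -0.9, 14.3]
width: -0.0002
```

```bash
python3 - <<'E'
from h import *
a=eyes.read_camera("wrist");b=eyes.read_camera("side")
cv2.imwrite("pics/x1.png",np.vstack([a,b])[::1,::1,::-1][:800]) 
cv2.imwrite("pics/x1.png",np.hstack([cv2.resize(a,(400,250)),cv2.resize(b[80:280,220:540],(400,250))])[...,::-1])
go(.63,.2846,.1)
E
```

```text
t 3.47 tcp [0.631  0.2858 0.0284] yaw 76.9 turn [ 0.12  0.22 -0.  ] shift [ 0.0007 -0.0014 -0.0716] F [-0.6 -0.4 13.8] w -0.0001 q6 -0.99
```

View pics/x1.png

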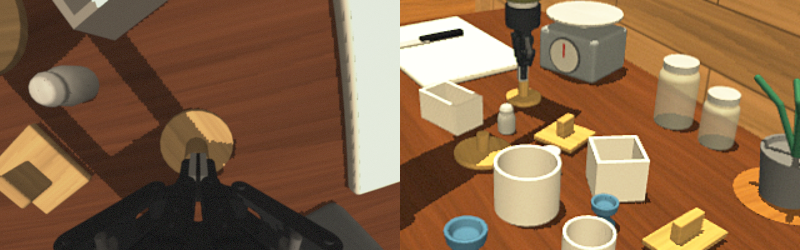

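The fingers shut just beyond the knob, on its far side from the camera. I'll lift, then check the fingertip position against the TCP with the fixed cameras.

>>> apply_moves(series="0 0 -0.01 0 0 0 1;0 0 -0.02 0 0 0 1;0 0 -0.02 0 0 0 1;0 0 -0.02 0 0 0 1;0 0 0 0 0 0 1;0 0 0 0 0 0 1")

```text
time: 3.97
tcp_pos: [0.6299, 0.2858, 0.0972]
orientation: [0.357, 3.119, 0.002]
ft_force: [0.0, -1.1, -0.5]
width: 0.0
```

```bash
python3 - <<'E'
from h import *
go(.63,.2846,.1);s=arm.state()
out=[]
for n in("wrist","side","top"):
    im=eyes.read_camera(n)[...,::-1].copy();K,D,P=cal(n,s)
    pr=lambda g:cv2.projectPoints((P[:3,:3].T@(np.array(g)-P[:3,3])).reshape(1,3),np.zeros(3),np.zeros(3),K,D)[0].ravel()
    t=pr(s['tcp_pos']);l=pr([.63,.2846,.018])
    print(n,t.round(1),l.round(1))
    r=60 if n=="wrist" else 40
    x,y=int(t[0]),int(t[1]);x0,y0=max(x-r,0),max(y-r,0);c=cv2.resize(im[y0:y0+2*r,x0:x0+2*r],(260,260),interpolation=0)
    for q,col in((t,(0,0,255)),(l,(0,255,0))):cv2.drawMarker(c,tuple(int(v) for v in (q-[x0,y0])*260/(2*r)),col,1,12,1)
    print(n,"crop",x0,y0,260/(2*r))
    out.append(c)
cv2.imwrite("pics/x2.png",np.hstack(out))
E
```

```text
t 3.97 tcp [0.6299 0.2858 0.0972] yaw 77.0 turn [ 0.08  0.12 -0.  ] shift [-0.0004 -0.0011 -0.0028] F [ 0.  -1.1 -0.5] w 0.0 q6 -0.99
wrist [316.8 237.2] [315.3 198.7]
wrist crop 256 177 2.1666666666666665
side [318.1 129.5] [318.2 155.8]
side crop 278 89 3.25
top [205.1 128.3] [212.8 140.7]
top crop 165 88 3.25
```

View pics/x2.png

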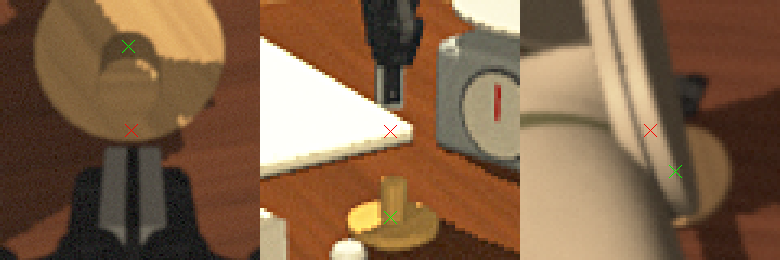

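In the side view the true fingertips sit about 24 mm above the reported TCP (tip row 122, TCP row 129.5). The wrist view and the 14 N contact with the knob top at a reported z of 0.028 agree. So the fingers really end about 25 mm behind the reported TCP, with no sideways error. I'll open, go lower in small steps and watch the force.

>>> apply_moves(series="0 -0.001 0 0 0 0 0;0 0 0 0 0 0 0;0 0 0 0 0 0 0;0 0 0 0 0 0 0;0 0 0 0 0 0 0;0 0 0 0 0 0 0;0 0 0 0 0 0 0;0 0 0.025 0 0 0 0;0 0 0.025 0 0 0 0;0 0 0.02 0 0 0 0")

```text
time: 4.95
tcp_pos: [0.6287, 0.2843, 0.0245]
orientation: [0.357, 3.121, 0.0]
ft_force: [-0.3, -0.5, -0.1]
width: 0.0857
```

>>> apply_moves(series="0 0 0.01 0 0 0 0;0 0 0.008 0 0 0 0;0 0 0 0 0 0 0")

```text
time: 5.2
tcp_pos: [0.6278, 0.2839, 0.0059]
orientation: [-0.357, -3.119, 0.002]
ft_force: [0.4, 0.8, -0.3]
width: 0.0855
```

>>> apply_moves(series="0 0 0.006 0 0 0 0;0 0 0 0 0 0 1;0 0 0 0 0 0 1;0 0 0 0 0 0 1;0 0 0 0 0 0 1;0 0 0 0 0 0 1;0 0 0 0 0 0 1;0 0 0 0 0 0 1")

```text
time: 5.87
tcp_pos: [0.6294, 0.2846, 0.0024]
orientation: [0.357, 3.12, 0.001]
ft_force: [-1.1, 0.1, 3.6]
width: 0.023
```

Gripped: the width of 23 mm matches the 24 mm knob. Now I'll lift and carry it to the small canister.

>>> apply_moves(series="0 0 -0.02 0 0 0 1;0 0 -0.03 0 0 0 1;0 0 -0.03 0 0 0 1;0 0 -0.04 0 0 0 1;0 0 -0.04 0 0 0 1;0 0 -0.03 0 0 0 1;0 0 -0.01 0 0 0 1;0 0 0 0 0 0 1")

```text
time: 6.53
tcp_pos: [0.631, 0.2851, 0.2066]
orientation: [0.356, 3.115, 0.005]
ft_force: [-0.3, -0.1, -0.6]
width: 0.0224
```

>>> apply_moves(series="0.0027 -0.02 0 0 0 0 1;0.0027 -0.035 0 0 0 0 1;0.0027 -0.035 0 0 0 0 1;0.0027 -0.035 0 0 0 0 1;0.0027 -0.035 0 0 0 0 1;0.0027 -0.035 0 0 0 0 1;0.0027 -0.035 0 0 0 0 1;0.0027 -0.035 0 0 0 0 1;0.0027 -0.035 0 0 0 0 1;0.0027 -0.035 0 0 0 0 1")

```text
time: 7.37
tcp_pos: [0.5246, -0.0371, 0.1985]
orientation: [-0.356, -3.117, -0.0]
ft_force: [-0.3, -1.4, -0.5]
width: 0.0224
```

>>> apply_moves(series="0.0027 -0.035 0 0 0 0 1;0.0027 -0.035 0 0 0 0 1;0.0027 -0.035 0 0 0 0 1;0.0027 -0.035 0 0 0 0 1;0.0027 -0.035 0 0 0 0 1;0.0027 -0.035 0 0 0 0 1;0.0027 -0.02 0 0 0 0 1;0 0 0 0 0 0 1;0 0 0 0 0 0 1")

```text
time: 8.12
tcp_pos: [0.4549, -0.2558, 0.1988]
orientation: [-0.361, -3.117, -0.003]
ft_force: [0.1, 0.1, -0.8]
width: 0.0227
```

```bash
python3 - <<'E'
from h import *
go(.4561,-.2594,.0694); wlook("w2","white",.075,(.076,),(.4561,-.2594))
E
```

```text
t 8.12 tcp [ 0.4549 -0.2558  0.1988] yaw 76.8 turn [ 0.1  -0.22  0.  ] shift [-0.002  -0.0032  0.1294] F [ 0.1  0.1 -0.8] w 0.0227 q6 -1.95
w2 uv [313. 187.] c [ 0.4421 -0.2544] yaw -18.7 ext [0.0578 0.0756]
```

View pics/w2.png

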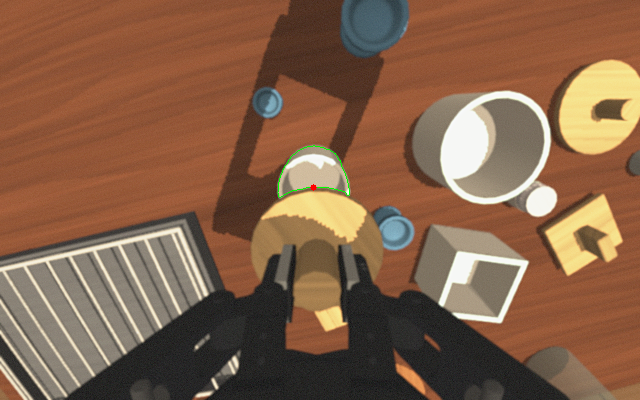

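The lid hangs level over the canister. The predicted mouth centre (313,187) matches the can's columns (279–349), and the egg cup stays clear to the right. I'll descend.

>>> apply_moves(series="-0.002 -0.0032 0.01 0 0 0 1;0 0 0.025 0 0 0 1;0 0 0.025 0 0 0 1;0 0 0.025 0 0 0 1;0 0 0.02 0 0 0 1;0 0 0.009 0 0 0 1;0 0 0 0 0 0 1;0 0 0 0 0 0 1")

```text
time: 8.83
tcp_pos: [0.4578, -0.2585, 0.0873]
orientation: [-0.355, -3.121, -0.001]
ft_force: [0.3, 0.0, -0.6]
width: 0.0226
```

>>> apply_moves(series="0 0 0.005 0 0 0 1;0 0 0.004 0 0 0 1;0 0 0.003 0 0 0 1;0 0 0.002 0 0 0 1;0 0 0 0 0 0 1;0 0 0 0 0 0 1")

```text
time: 9.33
tcp_pos: [0.4578, -0.2593, 0.0737]
orientation: [0.357, 3.121, -0.0]
ft_force: [-0.3, 0.1, -0.6]
width: 0.0228
```

>>> apply_moves(series="0 0 0.002 0 0 0 1;0 0 0.001 0 0 0 1;0 0 0.001 0 0 0 1;0 0 0 0 0 0 1;0 0 0 0 0 0 1")

```text
time: 9.75
tcp_pos: [0.4577, -0.2592, 0.0695]
orientation: [-0.357, -3.121, -0.0]
ft_force: [-0.5, -0.4, -0.7]
width: 0.0228
```

>>> apply_moves(series="0 0 0.001 0 0 0 1;0 0 0.001 0 0 0 1;0 0 0 0 0 0 1;0 0 0 0 0 0 1")

```text
time: 10.08
tcp_pos: [0.4583, -0.2596, 0.0694]
orientation: [0.357, 3.12, -0.001]
ft_force: [-4.8, 2.8, 12.3]
width: 0.0227
```

Contact came at exactly the expected seating height of 0.0694. Now I'll release partly and back off upward.

>>> apply_moves(series="0 0 -0.001 0 0 0 1;0 0 0 0 0 0 0.4;0 0 0 0 0 0 0.4;0 0 0 0 0 0 0.4;0 0 0 0 0 0 0.4;0 0 -0.015 0 0 0 0.4;0 0 -0.03 0 0 0 0.4;0 0 -0.035 0 0 0 0.4;0 0 -0.03 0 0 0 0.4;0 0 -0.02 0 0 0 0.4")

```text
time: 10.92
tcp_pos: [0.4587, -0.2599, 0.2021]
orientation: [0.357, 3.118, -0.003]
ft_force: [0.7, -0.3, -0.1]
width: 0.0511
```

```bash
python3 - <<'E'
from h import *
a=eyes.read_camera("wrist");b=eyes.read_camera("side")
cv2.imwrite("pics/p1.png",np.hstack([a[100:300,200:520],cv2.resize(b[200:330,300:508],(320,200))])[...,::-1])
go(.6283,-.2753,.2,-77.6);go(.6283,-.2753,.2,102.4)
E
```

```text
t 11.02 tcp [ 0.46   -0.2608  0.2036] yaw -77.6 turn [  0.52   0.36 154.55] shift [0.1613 0.0503 0.0036] F [-0.   0.5  0.1] w 0.0513 q6 -1.96
t 11.02 tcp [ 0.46   -0.2608  0.2036] yaw 102.4 turn [ -0.27   0.38 -25.45] shift [-0.1613 -0.0503  0.0036] F [-0.   0.5  0.1] w 0.0513 q6 -1.96
```

View pics/p1.png

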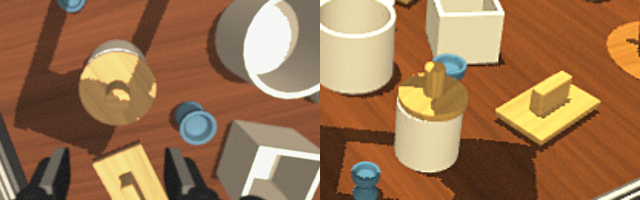

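The small lid lies flat on its canister in both views. Next is the oblong lid.

>>> apply_moves(series="0 0 0 0 0 -6.4 0.4;0 0 0 0 0 -6.4 0.4;0 0 0 0 0 -6.4 0.4;0 0 0 0 0 -6.25 0.4;-0.027 -0.0084 0 0 0 0 0.4;-0.027 -0.0084 0 0 0 0 0.4;-0.027 -0.0084 0 0 0 0 0.4;-0.027 -0.0084 0 0 0 0 0.4;-0.027 -0.0084 0 0 0 0 0.4;-0.027 -0.0084 0 0 0 0 0.4")

```text
time: 11.85
tcp_pos: [0.6276, -0.2734, 0.1968]
orientation: [0.339, -3.122, -0.002]
ft_force: [0.1, -0.9, 0.1]
width: 0.0514
```

>>> apply_moves(series="0 0 0.03 0 0 0 0.4;0 0 0 0 0 0 0.4")

```text
time: 12.02
tcp_pos: [0.6254, -0.2722, 0.1613]
orientation: [0.34, -3.116, -0.008]
ft_force: [-1.1, 0.4, -3.4]
width: 0.0514
```

```bash
python3 - <<'E'
from h import *
go(.6283,-.2753,.003,102.4);wlook("w3","wood",.018,(.12,.074),(.6283,-.2753))
E
```

```text
t 12.02 tcp [ 0.6254 -0.2722  0.1613] yaw 102.4 turn [ 0.32 -0.37  0.06] shift [-0.0021 -0.0037  0.1583] F [-1.1  0.4 -3.4] w 0.0514 q6 -2.27
w3 uv [313. 183.] c [0.8534 0.2159] yaw 86.0 ext [0.6499 0.4692]
```

View pics/w3.png

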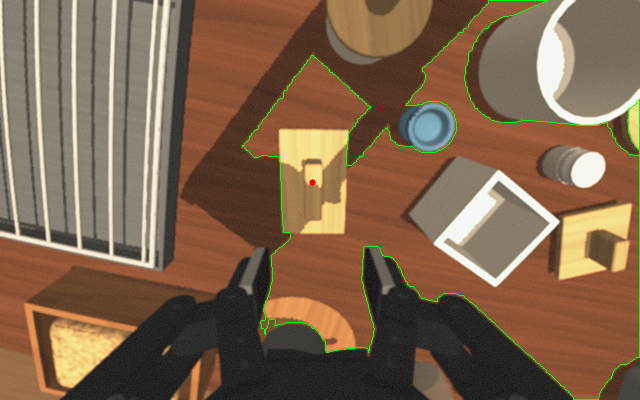

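The lid's centre (313,181) agrees with the prediction (313,183), and the bar lies straight between the jaws. I'll descend and grip.

>>> apply_moves(series="-0.001 -0.002 0.03 0 0 0 0.4;0 0 0.03 0 0 0 0.4;0 0 0.03 0 0 0 0.4;0 0 0.03 0 0 0 0.4;0 0 0.02 0 0 0 0.4;0 0 0.01 0 0 0 0.4;0 0 0 0 0 0 0.4;0 0 0 0 0 0 0.4")

```text
time: 12.73
tcp_pos: [0.6281, -0.2757, 0.0196]
orientation: [0.339, -3.123, 0.0]
ft_force: [-0.7, -0.7, 1.4]
width: 0.0511
```

```bash
python3 - <<'E'
from h import *
go(.6283,-.2753,.003,102.4)
E
```

```text
t 12.73 tcp [ 0.6281 -0.2757  0.0196] yaw 102.4 turn [-0.01 -0.   -0.02] shift [-0.0003  0.0003  0.0166] F [-0.7 -0.7  1.4] w 0.0511 q6 -2.28
```

>>> apply_moves(series="0 0 0.01 0 0 0 0.4;0 0 0.006 0 0 0 0.4;0 0 0 0 0 0 1;0 0 0 0 0 0 1;0 0 0 0 0 0 1;0 0 0 0 0 0 1;0 0 0 0 0 0 1;0 0 0 0 0 0 1")

```text
time: 13.4
tcp_pos: [0.6284, -0.2756, 0.003]
orientation: [-0.339, 3.123, -0.0]
ft_force: [-0.7, -0.0, 1.3]
width: 0.0173
```

>>> apply_moves(series="0 0 -0.02 0 0 0 1;0 0 -0.03 0 0 0 1;0 0 -0.03 0 0 0 1;0 0 -0.04 0 0 0 1;0 0 -0.04 0 0 0 1;0 0 -0.03 0 0 0 1;0 0 -0.01 0 0 0 1;0 0 0 0 0 0 1")

```text
time: 14.07
tcp_pos: [0.6303, -0.2765, 0.2077]
orientation: [-0.339, 3.117, -0.007]
ft_force: [0.6, -0.2, -0.3]
width: 0.0174
```

```bash
python3 - <<'E'
from h import *
go(.4535,.2753,.2,102.4);go(.4535,.2753,.2,18.9)
E
```

```text
t 14.07 tcp [ 0.6303 -0.2765  0.2077] yaw 102.4 turn [-0.29  0.34  0.  ] shift [0.0542 0.5769 0.0077] F [ 0.6 -0.2 -0.3] w 0.0174 q6 -2.28
t 14.07 tcp [ 0.6303 -0.2765  0.2077] yaw 18.9 turn [1.00e-02 4.90e-01 8.35e+01] shift [0.5794 0.0115 0.0077] F [ 0.6 -0.2 -0.3] w 0.0174 q6 -2.28
```

>>> apply_moves(series="0.003 0.02 0 0 0 0 1;0.003 0.034 0 0 0 0 1;0.003 0.034 0 0 0 0 1;0.003 0.034 0 0 0 0 1;0.003 0.034 0 0 0 0 1;0.003 0.034 0 0 0 0 1;0.003 0.034 0 0 0 0 1;0.003 0.034 0 0 0 0 1;0.003 0.034 0 0 0 0 1;0.003 0.034 0 0 0 0 1")

```text
time: 14.9
tcp_pos: [0.5267, 0.0379, 0.1995]
orientation: [0.338, -3.119, -0.001]
ft_force: [1.2, -0.0, 0.1]
width: 0.017
```

>>> apply_moves(series="0.003 0.034 0 0 0 0 1;0.003 0.034 0 0 0 0 1;0.003 0.034 0 0 0 0 1;0.003 0.034 0 0 0 0 1;0.003 0.034 0 0 0 0 1;0.003 0.034 0 0 0 0 1;0.003 0.034 0 0 0 0 1;0.003 0.013 0 0 0 0 1")

```text
time: 15.57
tcp_pos: [0.4487, 0.2795, 0.1995]
orientation: [0.343, -3.118, -0.0]
ft_force: [0.5, -0.7, -0.3]
width: 0.0173
```

>>> apply_moves(series="0 0 0 0 0 6.4 1;0 0 0 0 0 6.4 1;0 0 0 0 0 6.4 1;0 0 0 0 0 6.4 1;0 0 0 0 0 6.4 1;0 0 0 0 0 6.4 1;0 0 0 0 0 6.4 1;0 0 0 0 0 6.4 1;0 0 0 0 0 6.4 1;0 0 0 0 0 6.4 1")

```text
time: 16.4
tcp_pos: [0.4502, 0.2758, 0.1994]
orientation: [-1.374, -2.822, 0.006]
ft_force: [0.4, 0.3, -1.2]
width: 0.017
```

>>> apply_moves(series="0 0 0 0 0 6.5 1;0 0 0 0 0 6.5 1;0 0 0 0 0 6.5 1;0 0 0 0 0 0 1;0 0 0 0 0 0 1")

```text
time: 16.82
tcp_pos: [0.4505, 0.276, 0.2002]
orientation: [-1.821, -2.558, 0.005]
ft_force: [-0.3, -0.4, -1.1]
width: 0.0171
```

```bash
python3 - <<'E'
from h import *
go(.4535,.2753,.06,18.9);wlook("w4","white",.065,(.118,.072),(.4535,.2753))
E
```

```text
t 16.82 tcp [0.4505 0.276  0.2002] yaw 18.9 turn [-0.2   0.02  0.2 ] shift [-0.0016  0.0026  0.1402] F [-0.3 -0.4 -1.1] w 0.0171 q6 0.12
w4 uv [319. 184.] c [0.4089 0.3391] yaw 19.1 ext [0.0737 0.0204]
```

View pics/w4.png

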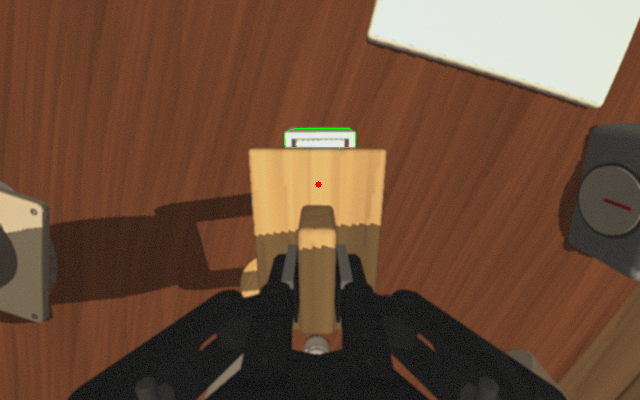

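The lid is parallel to the rim's end (yaw 19.1°, columns 285–356 centred on 320, predicted 319). The shaker is clear beyond it. I'll lower it.

>>> apply_moves(series="-0.0016 0.0026 0.01 0 0 0 1;0 0 0.025 0 0 0 1;0 0 0.025 0 0 0 1;0 0 0.025 0 0 0 1;0 0 0.02 0 0 0 1;0 0 0.015 0 0 0 1;0 0 0.007 0 0 0 1;0 0 0.004 0 0 0 1;0 0 0 0 0 0 1;0 0 0 0 0 0 1")

```text
time: 17.7
tcp_pos: [0.4551, 0.276, 0.0723]
orientation: [1.826, 2.556, 0.001]
ft_force: [-0.2, 0.5, -1.5]
width: 0.017
```

>>> apply_moves(series="0 0 0.002 0 0 0 1;0 0 0.002 0 0 0 1;0 0 0.002 0 0 0 1;0 0 0.001 0 0 0 1;0 0 0 0 0 0 1;0 0 0 0 0 0 1")

```text
time: 18.2
tcp_pos: [0.4545, 0.2758, 0.0646]
orientation: [-1.826, -2.556, 0.0]
ft_force: [0.2, -0.2, -0.1]
width: 0.0169
```

>>> apply_moves(series="0 0 0.002 0 0 0 1;0 0 0.0015 0 0 0 1;0 0 0 0 0 0 1;0 0 0 0 0 0 1")

```text
time: 18.53
tcp_pos: [0.4544, 0.2757, 0.0609]
orientation: [-1.826, -2.556, 0.001]
ft_force: [-0.5, -0.3, -1.4]
width: 0.0172
```

>>> apply_moves(series="0 0 0.001 0 0 0 1;0 0 0.001 0 0 0 1;0 0 0 0 0 0 1;0 0 0 0 0 0 1")

```text
time: 18.87
tcp_pos: [0.4548, 0.2759, 0.0599]
orientation: [1.826, 2.556, 0.001]
ft_force: [-2.7, -1.1, 4.9]
width: 0.0169
```

Seated at 0.060 as expected. I'll release and move on to the big round lid.

>>> apply_moves(series="0 0 -0.001 0 0 0 1;0 0 0 0 0 0 0.4;0 0 0 0 0 0 0.4;0 0 0 0 0 0 0.4;0 0 0 0 0 0 0.4;0 0 -0.015 0 0 0 0.4;0 0 -0.03 0 0 0 0.4;0 0 -0.035 0 0 0 0.4;0 0 -0.03 0 0 0 0.4;0 0 -0.02 0 0 0 0.4")

```text
time: 19.7
tcp_pos: [0.4556, 0.2763, 0.1937]
orientation: [1.825, 2.555, 0.005]
ft_force: [0.7, 1.0, 0.8]
width: 0.0512
```

```bash
python3 - <<'E'
from h import *
go(.452,.1028,.16)
im=eyes.read_camera("wrist");cv2.imwrite("pics/p2.png",im[...,::-1])
E
```

```text
t 19.7 tcp [0.4556 0.2763 0.1937] yaw 18.9 turn [ 0.22 -0.02  0.  ] shift [-0.163  -0.0596  0.0337] F [0.7 1.  0.8] w 0.0512 q6 0.12
```

View pics/p2.png

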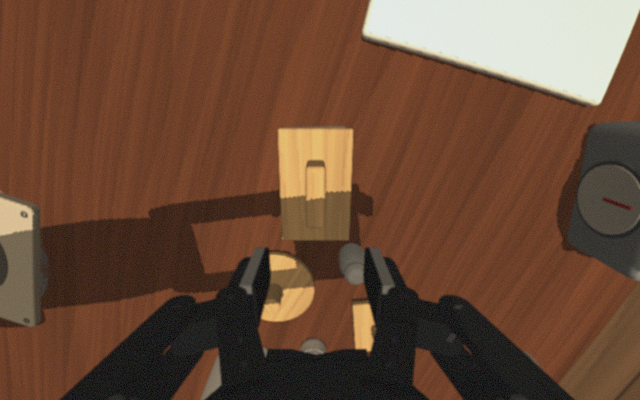

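The oblong lid lies square on its canister. On to the big lid.

>>> apply_moves(series="-0.02 -0.0075 0 0 0 0 0.4;-0.025 -0.009 0 0 0 0 0.4;-0.025 -0.009 0 0 0 0 0.4;-0.025 -0.009 0 0 0 0 0.4;-0.025 -0.009 0 0 0 0 0.4;-0.023 -0.008 0.01 0 0 0 0.4;-0.02 -0.008 0.02 0 0 0 0.4;0 0 0 0 0 0 0.4;0 0 0 0 0 0 0.4")

```text
time: 20.5
tcp_pos: [0.45, 0.1015, 0.1587]
orientation: [-1.828, -2.552, 0.003]
ft_force: [0.0, -0.4, 0.8]
width: 0.0511
```

```bash
python3 - <<'E'
from h import *
go(.452,.1028,.003)
wlook("w5","wood",.018,(.112,),(.452,.1028))
E
```

```text
t 20.5 tcp [0.45   0.1015 0.1587] yaw 18.8 turn [-0.14 -0.04 -0.  ] shift [0.0006 0.0023 0.1557] F [ 0.  -0.4  0.8] w 0.0511 q6 -0.22
w5 uv [318. 181.] c [ 0.9168 -0.1928] yaw -39.0 ext [0.9307 0.6132]
```

View pics/w5.png

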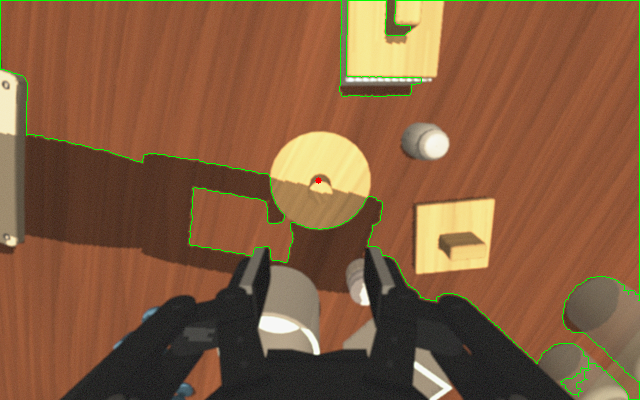

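The lid spans 270–371 by 131–230, centred on (320,180), against a predicted (318,181). I'll descend.

>>> apply_moves(series="0.0006 0.002 0.025 0 0 0 0.4;0 0 0.03 0 0 0 0.4;0 0 0.03 0 0 0 0.4;0 0 0.03 0 0 0 0.4;0 0 0.02 0 0 0 0.4;0 0 0.008 0 0 0 0.4;0 0 0 0 0 0 0.4;0 0 0 0 0 0 0.4")

```text
time: 21.22
tcp_pos: [0.4535, 0.1043, 0.0182]
orientation: [1.825, 2.556, 0.001]
ft_force: [0.5, 1.2, 0.8]
width: 0.0514
```

```bash
python3 - <<'E'
from h import *
go(.452,.1028,.003)
E
```

```text
t 21.22 tcp [0.4535 0.1043 0.0182] yaw 18.9 turn [ 0.05  0.   -0.  ] shift [-0.0009 -0.0019  0.0152] F [0.5 1.2 0.8] w 0.0514 q6 -0.22
```

>>> apply_moves(series="-0.001 -0.001 0.009 0 0 0 0.4;0 0 0.006 0 0 0 0.4;0 0 0 0 0 0 1;0 0 0 0 0 0 1;0 0 0 0 0 0 1;0 0 0 0 0 0 1;0 0 0 0 0 0 1;0 0 0 0 0 0 1")

```text
time: 21.88
tcp_pos: [0.4525, 0.1023, 0.0025]
orientation: [1.826, 2.555, 0.001]
ft_force: [0.1, -0.2, 1.0]
width: 0.0228
```

>>> apply_moves(series="0 0 -0.02 0 0 0 1;0 0 -0.03 0 0 0 1;0 0 -0.03 0 0 0 1;0 0 -0.04 0 0 0 1;0 0 -0.04 0 0 0 1;0 0 -0.02 0 0 0 1;0 0 0 0 0 0 1;0 0 0 0 0 0 1")

```text
time: 22.55
tcp_pos: [0.4532, 0.1024, 0.1836]
orientation: [1.825, 2.554, 0.004]
ft_force: [0.3, -0.0, -0.9]
width: 0.0228
```

```bash
python3 - <<'E'
from h import *
go(.4526,-.0763,.085)
E
```

```text
t 22.55 tcp [0.4532 0.1024 0.1836] yaw 18.9 turn [ 0.19  0.04 -0.  ] shift [-0.1689 -0.0584  0.0986] F [ 0.3 -0.  -0.9] w 0.0228 q6 -0.22
```

>>> apply_moves(series="-0.019 -0.0064 0 0 0 0 1;-0.025 -0.0087 0 0 0 0 1;-0.025 -0.0087 0 0 0 0 1;-0.025 -0.0087 0 0 0 0 1;-0.025 -0.0087 0 0 0 0 1;-0.025 -0.0087 0 0 0 0 1;-0.025 -0.0087 0 0 0 0 1;0 0 0 0 0 0 1;0 0 0 0 0 0 1")

```text
time: 23.3
tcp_pos: [0.4501, -0.0773, 0.1798]
orientation: [-1.828, -2.55, 0.002]
ft_force: [0.1, 0.9, -1.7]
width: 0.0226
```

```bash
python3 - <<'E'
from h import *
go(.4526,-.0763,.0845,18.9)
E
```

```text
t 23.3 tcp [ 0.4501 -0.0773  0.1798] yaw 18.9 turn [-0.18 -0.13 -0.16] shift [0.0001 0.0027 0.0953] F [ 0.1  0.9 -1.7] w 0.0226 q6 -0.61
```

>>> apply_moves(series="0 0.0015 0.02 0 0 0 1;0 0 0.025 0 0 0 1;0 0 0.02 0 0 0 1;0 0 0.01 0 0 0 1;0 0 0.007 0 0 0 1;0 0 0 0 0 0 1;0 0 0 0 0 0 1")

```text
time: 23.88
tcp_pos: [0.453, -0.0757, 0.1004]
orientation: [-1.826, -2.556, -0.0]
ft_force: [-0.5, 0.7, -0.1]
width: 0.0226
```

```bash
python3 - <<'E'
from h import *
go(.4526,-.0763,.0845,18.9)
E
```

```text
t 23.88 tcp [ 0.453  -0.0757  0.1004] yaw 18.9 turn [-0.   -0.01  0.03] shift [-0.0004 -0.0005  0.0159] F [-0.5  0.7 -0.1] w 0.0226 q6 -0.61
```

>>> apply_moves(series="0 0 0.005 0 0 0 1;0 0 0.003 0 0 0 1;0 0 0.002 0 0 0 1;0 0 0.002 0 0 0 1;0 0 0.002 0 0 0 1;0 0 0.001 0 0 0 1;0 0 0 0 0 0 1;0 0 0 0 0 0 1")

```text
time: 24.55
tcp_pos: [0.4528, -0.0761, 0.0851]
orientation: [-1.827, -2.556, -0.0]
ft_force: [-0.2, 0.2, -0.9]
width: 0.0224
```

>>> apply_moves(series="0 0 0.001 0 0 0 1;0 0 0.0007 0 0 0 1;0 0 0 0 0 0 1;0 0 0 0 0 0 1")

```text
time: 24.88
tcp_pos: [0.4531, -0.0762, 0.0844]
orientation: [1.826, 2.556, 0.0]
ft_force: [-4.3, 1.3, 7.9]
width: 0.0228
```

Seated at 0.0844. I'll release, then go to the square lid and turn the jaws across its bar.

>>> apply_moves(series="0 0 -0.001 0 0 0 1;0 0 0 0 0 0 0.4;0 0 0 0 0 0 0.4;0 0 0 0 0 0 0.4;0 0 0 0 0 0 0.4;0 0 -0.015 0 0 0 0.4;0 0 -0.03 0 0 0 0.4;0 0 -0.035 0 0 0 0.4;0 0 -0.03 0 0 0 0.4;0 0 0 0 0 0 0.4")

```text
time: 25.72
tcp_pos: [0.4563, -0.0771, 0.2016]
orientation: [1.821, 2.548, 0.005]
ft_force: [1.5, -0.5, 1.7]
width: 0.0511
```

>>> apply_moves(series="0 0 0 0 0 7.1 0.4;0 0 0 0 0 7.1 0.4;0 0 0 0 0 7.1 0.4;0 0 0 0 0 7.1 0.4;0 0 0 0 0 7.1 0.4;0 0 0 0 0 7.1 0.4;0 0 0 0 0 7.1 0.4;0 0 0 0 0 7.1 0.4;0 0 0 0 0 7.1 0.4;0 0 0 0 0 7.1 0.4")

```text
time: 26.55
tcp_pos: [0.4528, -0.0761, 0.194]
orientation: [-2.974, -1.011, 0.0]
ft_force: [-0.2, 0.2, 0.1]
width: 0.0513
```

>>> apply_moves(series="0 0 0 0 0 7 0.4;0 0 0 0 0 6.9 0.4;0 0 0 0 0 0 0.4;0 0 0 0 0 0 0.4")

```text
time: 26.88
tcp_pos: [0.4528, -0.0761, 0.1941]
orientation: [-3.072, -0.659, 0.0]
ft_force: [0.2, 0.2, 0.5]
width: 0.0512
```

```bash
python3 - <<'E'
from h import *
go(.6252,.0893,.17,-66)
E
```

```text
t 26.88 tcp [ 0.4528 -0.0761  0.1941] yaw -66 turn [-0.01  0.01  0.22] shift [ 0.2247 -0.081   0.0241] F [0.2 0.2 0.5] w 0.0512 q6 0.87
```

>>> apply_moves(series="0.025 -0.009 0 0 0 0.2 0.4;0.025 -0.009 0 0 0 0 0.4;0.025 -0.009 0 0 0 0 0.4;0.025 -0.009 0 0 0 0 0.4;0.025 -0.009 0 0 0 0 0.4;0.025 -0.009 0 0 0 0 0.4;0.025 -0.009 0 0 0 0 0.4;0.025 -0.009 0.01 0 0 0 0.4;0.025 -0.009 0.01 0 0 0 0.4;0 0 0 0 0 0 0.4")

```text
time: 27.72
tcp_pos: [0.6266, 0.0921, 0.1704]
orientation: [-3.07, -0.658, 0.005]
ft_force: [0.1, 0.0, -0.3]
width: 0.0513
```

```bash
python3 - <<'E'
from h import *
go(.6252,.0893,.003,-66)
wlook("w6","wood",.018,(.09,.09),(.6252,.0893))
E
```

```text
t 27.72 tcp [0.6266 0.0921 0.1704] yaw -66 turn [-0.14  0.17  0.19] shift [-0.0024  0.002   0.1674] F [ 0.1  0.  -0.3] w 0.0513 q6 1.21
w6 uv [318. 182.] c [0.1007 0.4181] yaw -63.3 ext [1.0266 0.5711]
```

View pics/w6.png

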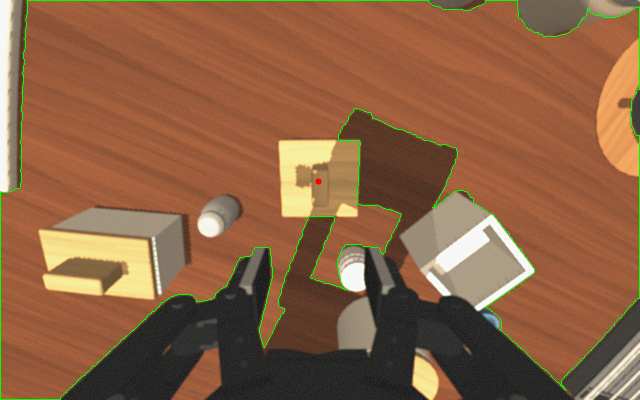

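The lid spans 279–360, centred on 319, with its bar lying along the image column. The dot at 318 agrees. I'll descend.

>>> apply_moves(series="-0.001 0.001 0.025 0 0 0 0.4;0 0 0.03 0 0 0 0.4;0 0 0.03 0 0 0 0.4;0 0 0.03 0 0 0 0.4;0 0 0.025 0 0 0 0.4;0 0 0.01 0 0 0 0.4;0 0 0 0 0 0 0.4;0 0 0 0 0 0 0.4")

```text
time: 28.43
tcp_pos: [0.6256, 0.0872, 0.0252]
orientation: [3.074, 0.649, 0.0]
ft_force: [-0.6, 0.2, 0.9]
width: 0.0514
```

```bash
python3 - <<'E'
from h import *
go(.6252,.0893,.003,-66)
E
```

```text
t 28.43 tcp [0.6256 0.0872 0.0252] yaw -66 turn [ 0.01 -0.01 -0.14] shift [ 0.0005 -0.0021  0.0222] F [-0.6  0.2  0.9] w 0.0514 q6 1.21
```

>>> apply_moves(series="0 -0.002 0.01 0 0 0 0.4;0 0 0.008 0 0 0 0.4;0 0 0.004 0 0 0 0.4;0 0 0 0 0 0 1;0 0 0 0 0 0 1;0 0 0 0 0 0 1;0 0 0 0 0 0 1;0 0 0 0 0 0 1;0 0 0 0 0 0 1;0 0 0 0 0 0 1")

```text
time: 29.27
tcp_pos: [0.625, 0.0894, 0.0028]
orientation: [3.074, 0.648, 0.001]
ft_force: [-0.8, 0.7, 1.7]
width: 0.0172
```

>>> apply_moves(series="0 0 -0.02 0 0 0 1;0 0 -0.03 0 0 0 1;0 0 -0.03 0 0 0 1;0 0 -0.04 0 0 0 1;0 0 -0.04 0 0 0 1;0 0 -0.03 0 0 0 1;0 0 0 0 0 0 1;0 0 0 0 0 0 1")

```text
time: 29.93
tcp_pos: [0.6264, 0.0895, 0.1956]
orientation: [3.073, 0.648, 0.009]
ft_force: [0.3, -0.6, -2.1]
width: 0.0171
```

```bash
python3 - <<'E'
from h import *
go(.6199,-.0933,.19);go(.6199,-.0933,.19,-22.2)
E
```

```text
t 29.93 tcp [0.6264 0.0895 0.1956] yaw -66.2 turn [ 0.11 -0.3   0.  ] shift [-0.0797  0.1646  0.0056] F [ 0.3 -0.6 -2.1] w 0.0171 q6 1.22
t 29.93 tcp [0.6264 0.0895 0.1956] yaw -22.2 turn [  0.22  -0.24 -44.  ] shift [-0.1717  0.063   0.0056] F [ 0.3 -0.6 -2.1] w 0.0171 q6 1.22
```

>>> apply_moves(series="0 0 0 0 0 -6.3 1;0 0 0 0 0 -6.3 1;0 0 0 0 0 -6.3 1;0 0 0 0 0 -6.3 1;0 0 0 0 0 -6.3 1;0 0 0 0 0 -6.3 1;0 0 0 0 0 -6.2 1;0 0 0 0 0 0 1")

```text
time: 30.6
tcp_pos: [0.6233, 0.0893, 0.1897]
orientation: [-2.601, -1.758, 0.006]
ft_force: [0.5, -0.0, -0.8]
width: 0.0171
```

>>> apply_moves(series="-0.02 0.0075 0 0 0 0 1;-0.025 0.009 0 0 0 0 1;-0.025 0.009 0 0 0 0 1;-0.025 0.009 0 0 0 0 1;-0.025 0.009 0 0 0 0 1;-0.025 0.009 0 0 0 0 1;-0.0265 0.0095 0 0 0 0 1;0 0 0 0 0 0 1;0 0 0 0 0 0 1")

```text
time: 31.35
tcp_pos: [0.6162, -0.0942, 0.1907]
orientation: [-2.611, -1.743, 0.003]
ft_force: [0.6, 0.2, -1.5]
width: 0.0171
```

```bash
python3 - <<'E'
from h import *
go(.6199,-.0933,.0748,-22.2);wlook("w7","white",.08,(.088,.088),(.6199,-.0933))
E
```

```text
t 31.35 tcp [ 0.6162 -0.0942  0.1907] yaw -22.2 turn [-0.15  0.02 -0.35] shift [0.0022 0.003  0.1159] F [ 0.6  0.2 -1.5] w 0.0171 q6 0.16
w7 uv [319. 188.] c [ 0.6458 -0.0377] yaw -21.6 ext [0.0898 0.0344]
```

View pics/w7.png

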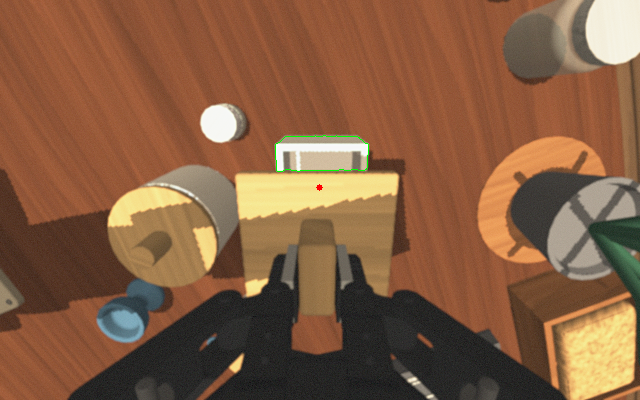

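The lid is aligned with the rim (measured yaw −21.6°). The rim columns 276–369 centre on 322 against a predicted 319, so the wrist puts the mouth 3 mm further along tool y. I'll split the difference, since the fit allows ±6 mm.

>>> apply_moves(series="0.001 0.0035 0.02 0 0 -0.2 1;0 0 0.025 0 0 0 1;0 0 0.025 0 0 0 1;0 0 0.015 0 0 0 1;0 0 0.01 0 0 0 1;0 0 0.004 0 0 0 1;0 0 0 0 0 0 1;0 0 0 0 0 0 1")

```text
time: 32.07
tcp_pos: [0.6215, -0.0929, 0.0943]
orientation: [2.604, 1.756, 0.001]
ft_force: [0.4, 0.4, -0.3]
width: 0.0171
```

```bash
python3 - <<'E'
from h import *
go(.6213,-.0939,.0748,-22)
E
```

```text
t 32.07 tcp [ 0.6215 -0.0929  0.0943] yaw -22 turn [ 0.06 -0.01  0.01] shift [-0.001   0.0002  0.0195] F [ 0.4  0.4 -0.3] w 0.0171 q6 0.15
```

>>> apply_moves(series="-0.0005 0 0.005 0 0 0 1;0 0 0.004 0 0 0 1;0 0 0.003 0 0 0 1;0 0 0.002 0 0 0 1;0 0 0.002 0 0 0 1;0 0 0.001 0 0 0 1;0 0 0 0 0 0 1;0 0 0 0 0 0 1")

```text
time: 32.73
tcp_pos: [0.6207, -0.0937, 0.0764]
orientation: [-2.605, -1.757, -0.0]
ft_force: [-0.2, 0.0, -1.3]
width: 0.0174
```

>>> apply_moves(series="0 0 0.001 0 0 0 1;0 0 0.001 0 0 0 1;0 0 0 0 0 0 1;0 0 0 0 0 0 1")

```text
time: 33.07
tcp_pos: [0.6211, -0.0938, 0.0748]
orientation: [2.604, 1.756, 0.001]
ft_force: [-0.5, 0.3, 2.0]
width: 0.0175
```

Contact at 0.0748, as expected. I'll release, lift, and move aside for a last look.

>>> apply_moves(series="0 0 0 0 0 0 0.4;0 0 0 0 0 0 0.4;0 0 0 0 0 0 0.4;0 0 0 0 0 0 0.4;0 0 -0.015 0 0 0 0.4;0 0 -0.03 0 0 0 0.4;0 0 -0.035 0 0 0 0.4;0 0 -0.035 0 0 0 0.4;0 0 -0.03 0 0 0 0.4;0 0 0 0 0 0 0.4")

```text
time: 33.9
tcp_pos: [0.6243, -0.0945, 0.2284]
orientation: [2.597, 1.752, 0.013]
ft_force: [0.5, -0.9, 0.7]
width: 0.0514
```

>>> apply_moves(series="0.013 -0.035 -0.005 0 0 0 0.4;0.013 -0.035 -0.005 0 0 0 0.4;0.013 -0.035 -0.005 0 0 0 0.4;0.013 -0.035 0 0 0 0 0.4;0.013 -0.035 0 0 0 0 0.4;0.013 -0.035 0 0 0 0 0.4;0 0 0 0 0 0 0.4;0 0 0 0 0 0 0.4")

```text
time: 34.57
tcp_pos: [0.4544, 0.0584, 0.2346]
orientation: [2.602, 1.76, 0.002]
ft_force: [0.2, 0.1, -0.4]
width: 0.0513
```

```bash
python3 - <<'E'
from h import *
a=eyes.read_camera("top");b=eyes.read_camera("side")
cv2.imwrite("pics/f1.png",np.hstack([cv2.resize(a[100:290,160:480],(400,238)),cv2.resize(b[130:320,200:520],(400,238))])[...,::-1])
go(.4,.1,.2);C=cal("top");M=masks(a)
cam=C[2][:2,3]
for n,uv,z,d in(("obl",(204,205),.075,(.12,.074)),("sq",(370,145),.09,(.09,.09)),("big",(358,210),.1,(.112,)),("small",(440,218),.085,(.08,))):
    bl=blob(M["wood"],uv);c,an,ex=fit(plane(bl,z,C)[:,:2],d,cam);print(n,c.round(4),an.round(1),np.round(ex,4))
E
```

```text
t 34.67 tcp [0.4557 0.0571 0.2346] yaw -22.0 turn [ 0.06 -0.    0.  ] shift [ 0.019  -0.0677  0.0346] F [-0.3  0.2  0.3] w 0.0508 q6 0.4
obl [0.7017 0.3129] 1.5 [0.3628 0.0618]
sq [ 0.6204 -0.0912] 68.1 [0.0946 0.0937]
big [ 0.4515 -0.0777] -22.6 [0.1465 0.1125]
small [ 0.4591 -0.2602] -46.8 [0.0818 0.0817]
```

View pics/f1.png

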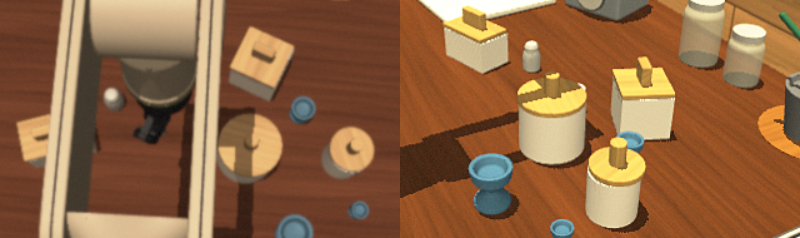

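All four lids lie flat in both views, centred to within about 3 mm, and the shaker and egg cup stand where they were. Handing in.

```bash
python3 -c "
from cell import arm
print(arm.close_job(),arm.state()['time'])"
```

```text
the job is handed in; nothing more can be done
the job is handed in; nothing more can be done
```

All four lids are on their matching canisters, and I handed the job in at about 35 s with the gripper clear of everything.

**What went wrong:** The first grasp of the small lid missed. The fingers shut on top of its knob with about 14 N, because they really end about 25 mm behind the reported TCP. I corrected the grip height for that and had no other misses. The small, oblong and big lids pressed at most about 13 N on seating; the square lid's final reading was only 2 N.

**Last checks:**
- **Seating:** each lid met the rim at the expected height. In the final side view all four covers lie flat.
- **Centring:** in the final top view the square, big and small lids are within about 3 mm of their canister centres. The arm hid part of the oblong lid, so its final numeric fit failed. An earlier wrist picture and the last side view both show it square and flat.
- **Disagreement:** the wrist camera put the square canister 3 mm from the top camera's estimate. I split the difference, within the fit's ±6 mm play.
- **Not measured:** I checked by eye, not by measurement, that the shaker, egg cup and canisters had stayed put. They looked unmoved.

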